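# One rinse stroke of the tissue homogeniser, ending with the pestle held up to drip

### The arm

A 7-joint arm with a two-finger parallel gripper is mounted at the origin on the work surface. World frame = base frame: x ahead of the robot, y to its left, z up, the work surface at z = 0. Lengths are in m, angles in rad, forces in N, time in s.
With the tool pointing down it reaches from about 0.425 to 0.875 m from the base axis. Payload 9.9 kg.
Tool frame: the origin (TCP) lies on the centre line of the jaws, within the pads' length; the fingertips stand ahead of it and the grasp point (between the pads) lies 6 mm ahead of it (r.tip_reach is the z of the fingertips in the tool frame, in m); z points along the fingers, y is the direction in which the jaws open and shut (so a half turn about z gives the same grasp; the last joint's range is limited). The gripper opens to 85 mm and grips with 20 to 120 N. Pads are 22 mm wide; open, the fingers measure 114 mm over their backs; the gripper's body (76 mm by 85 mm) begins 54 mm behind the grasp point. The pads swing forward as they close: fully open they stand 13 mm farther back than shut.
Start: joints at [1.202, 0.576, 0.025, 1.437, -0.015, 1.129, -0.057], TCP at [0.19, -0.648, 0.219] pointing down, gripper open.
Joint ranges: [-2.76, 2.76], [-0.34, 2.15], [-1.52, 1.57], [0.19, 2.46], [-1.09, 4.23], [0.17, 1.99], [-2.82, 2.82]. Speed limits (rad/s): [2.22, 2.22, 3.01, 3.01, 3.14, 3.14, 3.14].

### API

Orientations are given as [roll, pitch, yaw] about the fixed x, y, z axes, in that order (R = Rz(yaw) Ry(pitch) Rx(roll)).
In Python, from cell import r gives the robot as it stands. The module is installed in compiled form; this text tells all that it offers.
- The arm moves only by the tool play_rows, never from a script. Its argument "moves" is a list of rows, each a list of 6 numbers: the shift along the tool's x, y, z in mm, then the turn, a rotation vector about the tool's x, y, z in rad. A call has 1 to 12 rows; each row shifts and turns the commanded pose from where the row before left it, along the tool's axes as they then stand; what a row does not reach is not made up. A row lasts 1/10 s, in which the tool goes at most 50 mm and 8.59 degrees, less where a joint would pass 70% of its speed; a pose out of reach is approached as far as the arm can. A call with a gripper value outside its range is refused whole. "gripper" is the finger opening in mm, from 0 to 85.4, set as the call begins (left out, the last holds). The fingers move at their own pace and stop on an object; "squeeze" is the grip in N (left out, the last holds). Time passes only in rows, so rows that do not move let the fingers close. It gives the time, the measured TCP pose, the force and the opening at its end, in the units of the state.
- r.observe(): the state, without advancing time (a new reading comes with each control period).
- r.grab_frame(name): name is "scene" or "side" or "wrist"; returns a dict with "pixels" (420x560x3 uint8, blue, green, red), "fx", "fy", "cx", "cy" (pixels), "k1" (the pictures are not rectified: a ray, as slopes to the right and down, at radius r is drawn at 1 + k1 r^2 times it, then the intrinsics apply), "rvec" (rotation vector, rad) and "tvec" (3), from world to camera coordinates, as OpenCV has them. Camera axes: x right, y down, z forward; pixel columns grow to the right and rows downward; lengths in m; the calibration is good to about 2 mm. A picture is of the moment at which its call begins. There is no depth.
- r.close_job(): hands the job in, once; it reports no verdict.
The state is a dict: "clock": time; "q": joint angles; "joint_vel": joint speeds; "joint_efforts": joint torques, N m; "tool_pos": TCP position; "tool_rot": TCP orientation; "contact_force": force on the tool from outside, world axes, zero at the start; "ft_torque": the same for the moment, N m; "width": finger opening in m.
Only numpy, scipy, OpenCV 4.12 (cv2) and the standard library are available. Lean on these libraries where they do the work, as an engineer would, in place of code of your own. Each camera call takes 0.05 s, during which the arm holds its last target. There are 200 camera calls.

### The job

Give the larger of the two glass homogenisers one rinse stroke: take its pestle by the hand grip, draw it slowly straight up until the whole white head is above the brown ring line round the glass but still inside the tube, and push it gently back down to the bottom. Then draw it up to that height again and finish holding it there, still and upright, so that it can drip off. Do not pull the head out of the tube, bang or lever it against the glass or drag the tube's stand about, and leave the other things on the bench alone.

Things in the scene. Friction and masses are not known exactly. Their poses are not given: they have to be found in the camera images.
- stand: larger homogeniser's stand: loose dark-grey drilled aluminium block 95 x 95 x 45 mm (1.2 kg in all) with a clear glass tube fixed upright in its middle. Tube 33 mm across (37 at its rim), rim 132 mm above the bench; straight bore 26 mm wide, 120 mm deep, flat floor. A black screw sticks out 16 mm from one side. Origin: centre of the underside, z up the tube. May be left or right of the smaller one
- tube_floor (a point): on the large stand: centre of the floor of the tube's bore, 12 mm above the stand's underside; z runs up the bore
- tube_ring (a point): on the large stand: centre of the brown ring line (3 mm wide, baked on) round the glass, 60 mm above the floor of the bore; z runs up the bore
- tube_mouth (a point): on the large stand: centre of the tube's rim, 120 mm above the floor of the bore; z runs up the bore
- pestle_grip (a point): centre of the pestle's hand grip, an upright black cylinder 22 mm across, 34 mm tall, at the pestle's top; take it from above, fingers closing any way. At the start the pestle stands on the bore's floor, the grip's centre 190 mm above the bench, 58 mm above the rim, 178 mm above the head's underside. Only gravity and rubbing on the glass resist it. z runs up the pestle
- pestle_foot (a point): centre of the flat underside of the pestle's white head. z runs up the pestle
- pestle_shoulder (a point): centre of the upper face of the pestle's white head, 38 mm above its underside. Head above the ring and inside the tube means: pestle raised 60 to 82 mm from the floor of the bore
- pestle: the pestle, one loose rigid piece 195 mm long, about 0.1 to 0.16 kg: white head 24.5 mm across and 38 mm tall, steel rod 8 mm across, black hand grip; origin at the centre of the head's underside, z up along it
- small_stand: bystander: the smaller homogeniser's dark-grey block, 70 x 70 x 38 mm, with its glass tube (rim 98 mm above the bench); origin under its centre
- small_pestle: bystander: the smaller homogeniser's glass pestle, ball-topped, 121 mm long, standing in its tube, top about 131 mm above the bench; origin at its foot
- bottle: bystander: amber glass reagent bottle, 60 mm across, 115 mm tall; origin under its centre
- tip_box: bystander: box of pipette tips, 85 x 122 mm, 65 mm tall; origin under its centre
- tube_rack: bystander: low white rack of small tubes, 60 x 190 mm, 48 mm tall; origin under its centre
Mind the look-alikes: they are no part of the job. Leave any red look-alike of the stand alone.

How it is judged:
By the outcome, as a careful person would: the job done as asked, in the order asked, and still so for the second after the job is handed in, while the arm keeps its last pose, push and grip.
It also fails if it takes over 48 s, if anything falls off the work surface, if the arm or the gripper's body presses on something with over 40 N, if the wrist force passes 120 N, or if a joint passes its speed limit or range.

## Working session

There is one attempt and no reset: what is moved stays moved. The work goes in short steps, Python scripts to look and compute and a tool call to move; the robot and the scene stay as the last step left them, time stands still between calls to the robot, and variables do not carry over. Pictures are saved under pics/ and viewed, on a budget of 10 in all, crops included, one or two more only if the job needs it, and the job is handed in when it is done.

Besides the shell and the picture viewer there is one more tool, called after ">>>" as name([rows], argument=value, ...), one row to a line, values as JSON. play_rows: Moves the arm, as the interface text tells. Its arguments: {"type":"object","properties":{"moves":{"type":"array","items":{"type":"array","items":{"type":"number"}}},"gripper":{"type":"number"},"squeeze":{"type":"number"}},"required":["moves"]}

```bash
mkdir -p pics; cat > h.py <<'E'
import numpy as np, cv2
from cell import r
def grab(n):
    f=r.grab_frame(n); f['R']=cv2.Rodrigues(np.array(f['rvec'],float))[0]; f['t']=np.array(f['tvec'],float).ravel(); return f
def ray(f,u,v):
    d=np.array([(u-f['cx'])/f['fx'],(v-f['cy'])/f['fy']]); s=d.copy()
    for _ in range(30): s=d/(1+f['k1']*(s@s))
    return -f['R'].T@f['t'], f['R'].T@np.array([s[0],s[1],1.])
def onz(f,u,v,z):
    o,d=ray(f,u,v); return o+d*(z-o[2])/d[2]
def proj(f,p):
    c=f['R']@np.array(p)+f['t']; s=c[:2]/c[2]; s=s*(1+f['k1']*(s@s)); return s*[f['fx'],f['fy']]+[f['cx'],f['cy']]
def meet(a,b):
    (o,d),(p,e)=a,b; k=np.linalg.lstsq(np.c_[d,-e],p-o,rcond=None)[0]
    x,y=o+d*k[0],p+e*k[1]; return (x+y)/2,np.linalg.norm(x-y)
E
python3 - <<'E'
from h import *
for n in('scene','side'):
    f=grab(n); cv2.imwrite(f'pics/{n}0.png',f['pixels']); print(n,-f['R'].T@f['t'],f['R'][2])
s=r.observe(); print(s, r.tip_reach)
E
```

```text
scene [ 1.25958594 -0.36363558  0.78036502] [-0.6566951   0.35746208 -0.66405753]
side [ 0.32237001 -0.93542834  1.17689221] [ 0.21211528  0.65153944 -0.72835669]
{'clock': 0.1, 'q': array([ 1.20221226,  0.57643604,  0.02489096,  1.43782139, -0.01501363,
        1.12899282, -0.05648892]), 'joint_vel': array([-0.0010574 , -0.00305627,  0.00080781, -0.00178803,  0.00011049,
       -0.00123348, -0.00052336]), 'joint_efforts': array([ 5.41286587e-03, -7.67307258e+01,  2.25748904e+00, -2.86604655e+01,
        1.57620100e-02,  8.64040368e-03,  1.49160820e-05]), 'tool_pos': array([ 0.18950962, -0.64741441,  0.21853886]), 'tool_rot': array([-3.14012284e+00,  8.61936083e-05,  2.84785342e-01]), 'contact_force': array([-0.18688077, -0.41201646, -1.14872663]), 'ft_torque': array([-0.01405862, -0.02283905, -0.03935087]), 'width': 0.08528343072594934} 0.025
```

View pics/scene0.png

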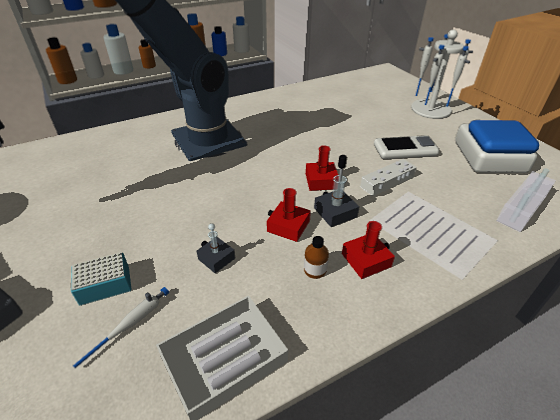

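View pics/side0.png

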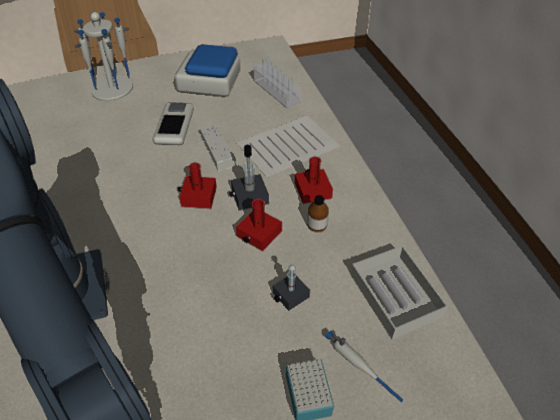

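The scene view shows the large grey stand at (337,207) with its black grip at (342,160). The side view shows it at (249,190) with the grip at (248,152). These could be mistaken for it (scene pixels): the red stands at (322,170), (289,215) and (369,250), which have no pestle, and the small grey homogeniser at (215,250), which is ball-topped. I choose the grey stand with the black grip. Next I'll measure it and check it in a crop.

```bash
python3 - <<'E'
from h import *
F={};C={};crops=[]
for n,(x0,y0,x1,y1) in {'scene':(325,148,360,178),'side':(236,140,262,163)}.items():
    f=F[n]=grab(n); g=f['pixels'].max(2)[y0:y1,x0:x1]
    m=(g<50).astype(np.uint8); k,l,s,c=cv2.connectedComponentsWithStats(m); i=1+s[1:,4].argmax()
    ys,xs=np.where(l==i); C[n]=((xs.min()+xs.max())/2+x0,(ys.min()+ys.max())/2+y0); print(n,s[i],c[i]+[x0,y0],C[n])
    C[n]=c[i]+[x0,y0]
p,e=meet(ray(F['scene'],*C['scene']),ray(F['side'],*C['side'])); print('grip',p,e)
for n in F: print(n,'at z=.19',onz(F[n],*C[n],.19))
for n in F:
    f=F[n]; im=f['pixels']; u,v=C[n].astype(int); y0=max(v-30,0);x0=u-40
    c=cv2.resize(im[y0:y0+90,x0:x0+80],None,fx=5,fy=5,interpolation=cv2.INTER_CUBIC)
    for z,col in((.19,(0,255,0)),(.132,(255,255,0)),(.072,(0,0,255)),(.0,(255,0,255))):
        q=(proj(f,[p[0],p[1],z])-[x0,y0]+.5)*5; cv2.circle(c,tuple(int(a) for a in q),4,col,1)
    crops.append(c)
cv2.imwrite('pics/crop1.png',np.hstack(crops))
E
```

```text
scene [13  7  9 14 90] [341.85555556 161.32222222] (np.float64(342.0), np.float64(161.5))
side [ 8  5  7 12 72] [247.30555556 150.38888889] (np.float64(247.0), np.float64(150.5))
grip [0.5880677  0.19060137 0.19142151] 0.00036093365326115586
scene at z=.19 [0.58661636 0.19169269 0.19      ]
side at z=.19 [0.58846959 0.19249879 0.19      ]
```

View pics/crop1.png

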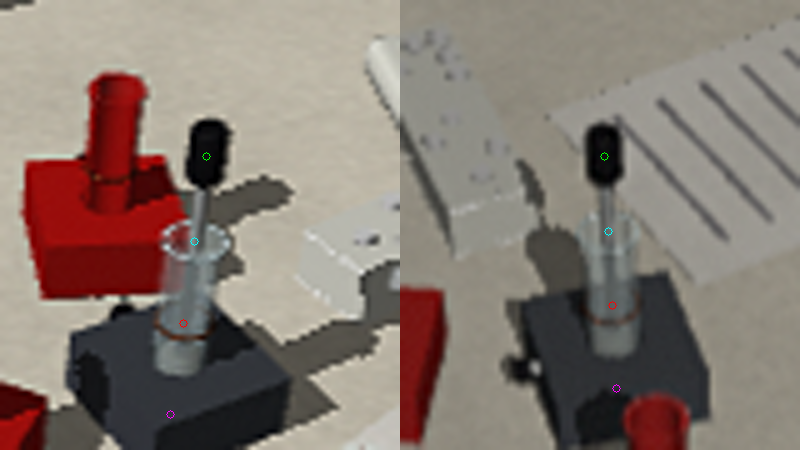

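The crop confirms the choice: a black grip on a steel rod, clear glass with a brown ring, and a grey block. The grip is at about (0.588, 0.191, 0.191), which agrees with the given 0.190. I'll rise and swing outward first.

>>> play_rows([
  [0,0,-40,0,0,0],
  [0,0,-40,0,0,0],
  [33,-20.6,0,0,0,0],
  [33,-20.6,0,0,0,0],
  [33,-20.6,0,0,0,0],
  [33,-20.6,0,0,0,0],
  [33,-20.6,0,0,0,0],
  [33,-20.6,0,0,0,0],
  [33,-20.6,0,0,0,0],
  [33,-20.6,0,0,0,0],
  [33,-20.6,0,0,0,0],
  [33,-20.6,0,0,0,0],
], gripper=85)

```text
clock: 1.4
tool_pos: [0.4493, -0.3561, 0.2993]
tool_rot: [-3.142, 0.0, 0.285]
contact_force: [0.9, -0.7, -0.9]
width: 0.0851
```

```bash
cat > go.py <<'E'
from h import *
import sys
from scipy.spatial.transform import Rotation as R
s=r.observe(); t=np.array([float(a) for a in sys.argv[1:4]])
M=R.from_euler('xyz',s['tool_rot'])
print(s['clock'],s['q'].round(2),s['tool_pos'].round(4),s['tool_rot'].round(4),'F',s['contact_force'].round(1),'w',round(s['width'],4))
print('shift mm',(M.inv().apply(t-s['tool_pos'])*1e3).round(1))
E
python3 go.py .5875 .1915 .299
```

```text
1.4 [ 0.63  0.36 -0.06  1.58  0.02  1.2  -0.72] [ 0.4493 -0.3561  0.2993] [-3.1416e+00  1.0000e-04  2.8470e-01] F [ 0.9 -0.7 -0.9] w 0.0851
shift mm [ 2.865e+02 -4.867e+02  3.000e-01]
```

>>> play_rows([
  [18,-30.5,0,0,0,0],
  [18,-30.5,0,0,0,0],
  [18,-30.5,0,0,0,0],
  [18,-30.5,0,0,0,0],
  [18,-30.5,0,0,0,0],
  [18,-30.5,0,0,0,0],
  [18,-30.5,0,0,0,0],
  [18,-30.5,0,0,0,0],
  [18,-30.5,0,0,0,0],
  [18,-30.5,0,0,0,0],
  [18,-30.5,0,0,0,0],
  [18,-30.5,0,0,0,0],
])

```text
clock: 2.6
tool_pos: [0.553, 0.0559, 0.2993]
tool_rot: [3.142, 0.0, 0.285]
contact_force: [0.0, -0.2, 0.3]
width: 0.0851
```

```bash
python3 go.py .5875 .1915 .299; python3 - <<'E'
from h import *
f=grab('wrist'); cv2.imwrite('pics/w0.png',f['pixels']); print(proj(f,[.5875,.1915,.207]),proj(f,[.5875,.1915,.132]))
E
```

```text
2.6 [-0.03  0.34 -0.22  1.62  0.08  1.19 -1.55] [0.553  0.0559 0.2993] [3.1415e+00 1.0000e-04 2.8470e-01] F [ 0.  -0.2  0.3] w 0.0851
shift mm [  71.2 -120.4    0.3]
[108.75115334 122.87597812] [147.35846055 118.45004726]
```

View pics/w0.png

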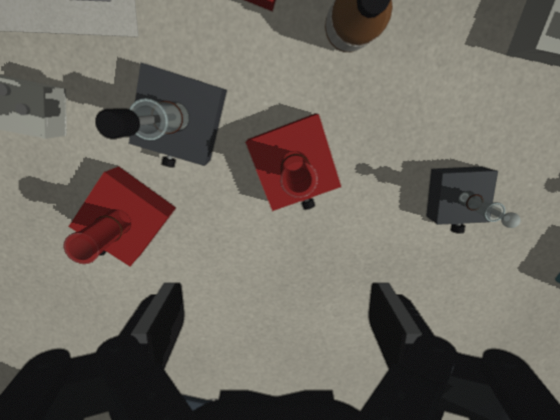

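The wrist view shows the large tube at (153,118), its black grip at (118,122), and the red ones at (295,165) and (110,225). I'll check the pestle's lean against the tube in an enlarged crop.

```bash
python3 - <<'E'
from h import *
f=grab('wrist'); im=f['pixels']; c=cv2.resize(im[70:180,80:240],None,fx=5,fy=5,interpolation=cv2.INTER_CUBIC)
for z,rad,col in((.207,.011,(0,255,0)),(.132,.0185,(255,255,0)),(.072,.0165,(0,0,255))):
    P=[(proj(f,[.588+rad*np.cos(a),.1915+rad*np.sin(a),z])-[80,70]+.5)*5 for a in np.linspace(0,6.28,40)]
    cv2.polylines(c,[np.array(P).astype(np.int32)],True,col,1)
cv2.imwrite('pics/w1.png',c)
for u,v in((147.4,118.5),(153,118)): print(onz(f,u,v,.132))
E
```

```text
[0.58724282 0.20003003 0.132     ]
[0.58921273 0.19507777 0.132     ]
```

View pics/w1.png

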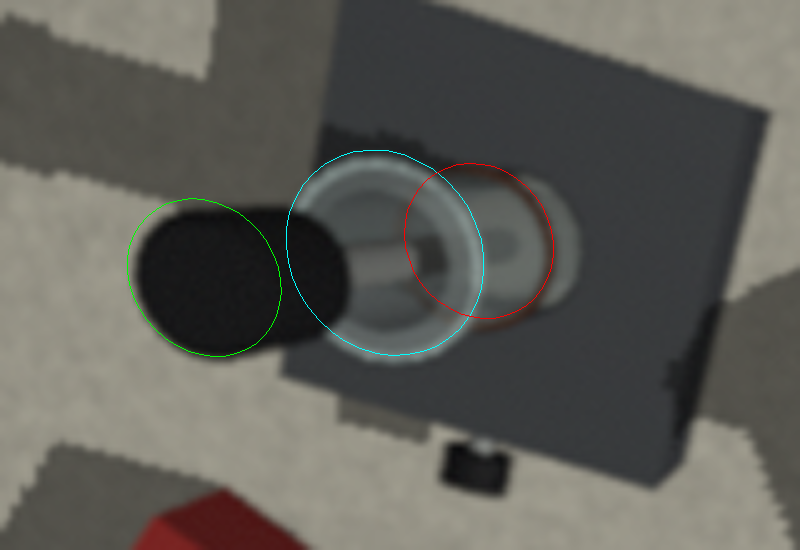

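```bash
python3 - <<'E'
from h import *
for n in('wrist','scene'):
    f=grab(n); print({k:f[k] for k in('fx','fy','cx','cy','k1')}, -f['R'].T@f['t'])
    p=np.array([.5875,.1915,.132]); c=f['R']@p+f['t']; u=proj(f,p); s=c[:2]/c[2]
    print(s, u, [ (u-[f['cx'],f['cy']])/[f['fx'],f['fy']] ], onz(f,*u,.132), cv2.projectPoints(p[None],np.array(f['rvec'],float),f['t'],np.array([[f['fx'],0,f['cx']],[0,f['fy'],f['cy']],[0,0,1.]]),np.array([f['k1'],0,0,0.]))[0])
E
```

```text
{'fx': 327.68335208318115, 'fy': 327.68335208318115, 'cx': 275.9733582289681, 'cy': 217.44067801549573, 'k1': 0.006158755636803282} [0.63421192 0.08439708 0.45269968]
[-0.37371842 -0.2989928 ] [153.33929318 119.32749664] [array([-0.37424564, -0.2994146 ])] [0.5875 0.1915 0.132 ] [[[153.33929318 119.32749664]]]
{'fx': 379.81408065644075, 'fy': 379.81408065644075, 'cx': 280.284225441983, 'cy': 207.49654185051472, 'k1': -0.006126044287211527} [ 1.25958594 -0.36363558  0.78036502]
[ 0.15619243 -0.07624537] [339.59732989 178.54283782] [array([ 0.15616352, -0.07623125])] [0.5875 0.1915 0.132 ] [[[339.59732989 178.54283782]]]
```

The arm was still settling when I took that frame. Settled, the predicted mouth is at (153.3,119.3) against (153,118) observed, so the tube and grip agree at (0.5875, 0.1915) within about 1–2 mm. I'll continue over the grip.

>>> play_rows([
  [18,-30,0,0,0,0],
  [18,-30,0,0,0,0],
  [18,-30,0,0,0,0],
  [0,0,0,0,0,0],
  [0,0,0,0,0,0],
  [0,0,0,0,0,0],
])

```text
clock: 3.4
tool_pos: [0.5796, 0.1538, 0.2993]
tool_rot: [3.14, 0.0, 0.282]
contact_force: [-0.2, -1.5, -1.0]
width: 0.0852
```

```bash
python3 go.py .5875 .1915 .196; python3 - <<'E'
from h import *
f=grab('wrist'); im=f['pixels']; 
C=[]
for z,rad,col in((.207,.011,(0,255,0)),(.132,.0185,(255,255,0)),(.072,.0165,(0,0,255))):
    P=np.array([proj(f,[.5875+rad*np.cos(a),.1915+rad*np.sin(a),z]) for a in np.linspace(0,6.28,40)]); C.append((P,col)); print(P.mean(0))
m=C[0][0].mean(0).astype(int); x0=min(max(m[0]-80,0),400); y0=min(max(m[1]-60,0),300)
c=cv2.resize(im[y0:y0+120,x0:x0+160],None,fx=5,fy=5,interpolation=cv2.INTER_CUBIC)
for P,col in C: cv2.polylines(c,[((P-[x0,y0]+.5)*5).astype(np.int32)],True,col,1)
cv2.imwrite('pics/w2.png',c)
E
```

```text
3.4 [-0.18  0.41 -0.24  1.51  0.1   1.23 -1.72] [0.5796 0.1538 0.2993] [3.1404e+00 4.0000e-04 2.8220e-01] F [-0.2 -1.5 -1. ] w 0.0852
shift mm [ 18.1 -34.1 103.2]
[231.8985758  193.84770899]
[241.46587341 173.85958921]
[246.52306947 163.48714447]
```

View pics/w2.png

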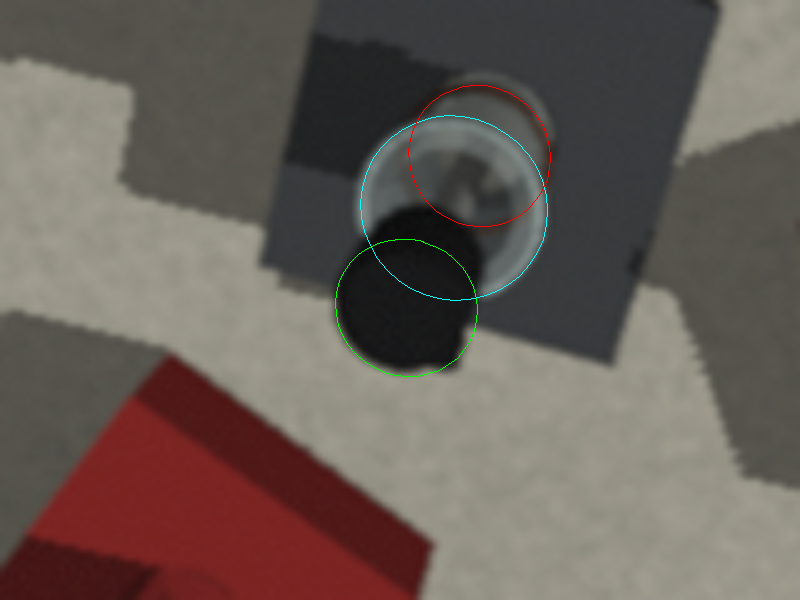

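The projected circles fit the grip and rim within about 1 mm, so the pestle is upright. I'll align over it and descend.

>>> play_rows([
  [9,-17,0,0,0,0],
  [9,-17,0,0,0,0],
  [0,0,0,0,0,0],
  [0,0,0,0,0,0],
  [0,0,20,0,0,0],
  [0,0,20,0,0,0],
  [0,0,15,0,0,0],
  [0,0,10,0,0,0],
])

```text
clock: 4.25
tool_pos: [0.5869, 0.1932, 0.2331]
tool_rot: [3.141, 0.001, 0.284]
contact_force: [0.2, 0.4, 0.1]
width: 0.0851
```

```bash
python3 go.py .5875 .1915 .196
```

```text
4.25 [-0.24  0.48 -0.24  1.57  0.13  1.1  -1.8 ] [0.5869 0.1932 0.2331] [3.1411e+00 1.3000e-03 2.8430e-01] F [0.2 0.4 0.1] w 0.0851
shift mm [ 0.2  1.8 37.1]
```

>>> play_rows([
  [0,1.5,10,0,0,0],
  [0,0,10,0,0,0],
  [0,0,10,0,0,0],
  [0,0,7,0,0,0],
  [0,0,0,0,0,0],
  [0,0,0,0,0,0],
  [0,0,0,0,0,0],
])

```text
clock: 4.95
tool_pos: [0.5879, 0.1925, 0.1978]
tool_rot: [-3.141, -0.001, 0.285]
contact_force: [0.7, -0.1, -0.3]
width: 0.0852
```

```bash
python3 go.py .5875 .1915 .196
```

```text
4.95 [-0.24  0.51 -0.24  1.62  0.14  1.02 -1.81] [0.5879 0.1925 0.1978] [-3.1415e+00 -8.0000e-04  2.8480e-01] F [ 0.7 -0.1 -0.3] w 0.0852
shift mm [-0.7  0.9  1.8]
```

>>> play_rows([
  [0,0.5,1,0,0,0],
  [0,0,0,0,0,0],
  [0,0,0,0,0,0],
  [0,0,0,0,0,0],
  [0,0,0,0,0,0],
  [0,0,0,0,0,0],
], gripper=30, squeeze=30)

```text
clock: 5.55
tool_pos: [0.5878, 0.1919, 0.1963]
tool_rot: [-3.142, -0.0, 0.285]
contact_force: [0.2, 0.2, 0.6]
width: 0.0302
```

>>> play_rows([
  [0,0,0,0,0,0],
  [0,0,0,0,0,0],
  [0,0,0,0,0,0],
  [0,0,0,0,0,0],
  [0,0,0,0,0,0],
  [0,0,0,0,0,0],
], gripper=16, squeeze=30)

```text
clock: 6.15
tool_pos: [0.5878, 0.1919, 0.1963]
tool_rot: [-3.142, -0.0, 0.285]
contact_force: [-0.2, -1.0, 0.1]
width: 0.0161
```

```bash
python3 go.py .5875 .1915 .196; python3 go.py .5875 .1915 .196
```

```text
6.15 [-0.24  0.52 -0.24  1.62  0.14  1.02 -1.81] [0.5878 0.1919 0.1963] [-3.1416 -0.      0.2848] F [-0.2 -1.   0.1] w 0.0161
shift mm [-0.4  0.3  0.3]
6.15 [-0.24  0.52 -0.24  1.62  0.14  1.02 -1.81] [0.5878 0.1919 0.1963] [-3.1416 -0.      0.2848] F [-0.2 -1.   0.1] w 0.0161
shift mm [-0.4  0.3  0.3]
```

The width is 16 mm on a 22 mm grip, which doesn't fit. I'll look.

```bash
python3 - <<'E'
from h import *
T=[]
for n in('scene','side'):
    f=grab(n); u=proj(f,[.5875,.1915,.17]).astype(int); y0=max(u[1]-60,0)
    T.append(cv2.resize(f['pixels'][y0:y0+110,u[0]-40:u[0]+40],None,fx=5,fy=5,interpolation=cv2.INTER_CUBIC))
cv2.imwrite('pics/g1.png',np.hstack(T))
E
```

```text
(no output)
```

View pics/g1.png

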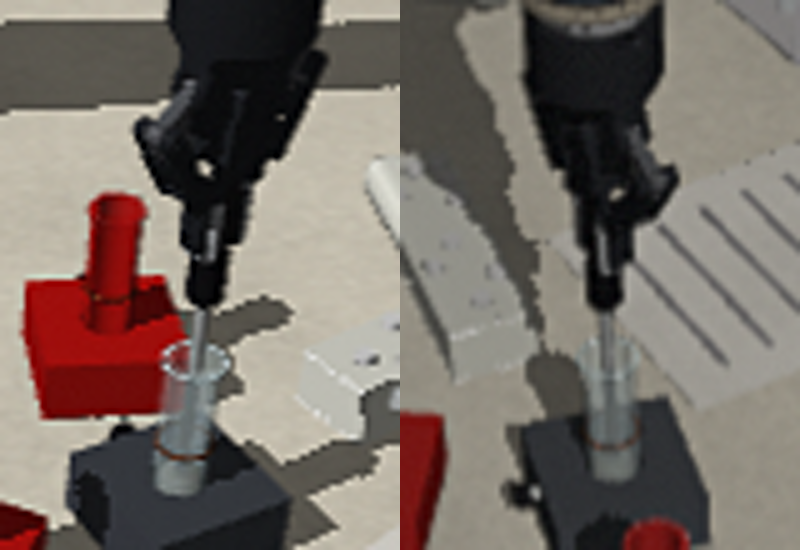

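>>> play_rows([
  [0,0,0,0,0,0],
  [0,0,0,0,0,0],
  [0,0,0,0,0,0],
  [0,0,0,0,0,0],
], gripper=8, squeeze=30)

```text
clock: 6.65
tool_pos: [0.5878, 0.1919, 0.1963]
tool_rot: [-3.142, -0.0, 0.285]
contact_force: [-1.0, -0.0, 0.1]
width: 0.0079
```

```bash
python3 - <<'E'
from h import *
f=grab('wrist'); im=f['pixels']; print(proj(f,[.5875,.1915,.19]))
T=[cv2.resize(im[240:420,160:400],(480,360))]
f=grab('scene'); u=proj(f,[.5875,.1915,.19]).astype(int); 
T.append(cv2.resize(f['pixels'][u[1]-30:u[1]+30,u[0]-25:u[0]+25],(300,360),interpolation=cv2.INTER_CUBIC))
for z in(.171,.173,.207): print(z,(proj(f,[.5875,.1915,z])-u+[25,30])*6+[480,0])
cv2.imwrite('pics/g2.png',np.hstack(T))
E
```

```text
[276.29384718 268.27924735]
0.171 [631.10229922 217.3518057 ]
0.173 [631.60302415 213.77882629]
0.207 [640.31250522 151.61969189]
```

View pics/g2.png

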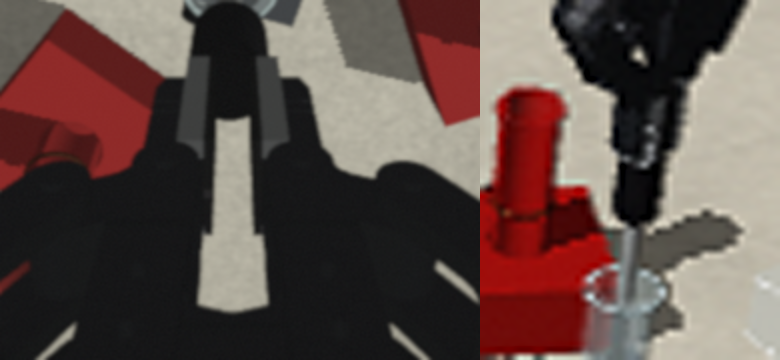

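The wrist view shows the pads' inner faces about 24 mm apart at (180–285 in the crop) with the grip between them, so the pads seem to be touching the grip and the width readout looks doubtful. I'll test it with a firmer squeeze and a slow 12 mm lift, watching the grip's lower edge.

```bash
cat > low.py <<'E'
from h import *
# lower edge of the black grip along the pestle axis, as a height, in both fixed views
def low(n,x=.5875,y=.1915):
    f=grab(n); g=cv2.cvtColor(f['pixels'],cv2.COLOR_BGR2GRAY).astype(np.float32)
    zs=np.arange(.135,.30,.0005); uv=np.array([proj(f,[x,y,z]) for z in zs],np.float32)
    v=np.mean([cv2.remap(g,uv[:,:1]+d,uv[:,1:],cv2.INTER_LINEAR).ravel() for d in(-1,0,1)],0)
    return zs[np.argmax(v<60)]
s=r.observe(); print(s['clock'],s['tool_pos'].round(4),s['contact_force'].round(1),s['width'].__round__(4),'grip lower edge z:',[float(low(n).round(4)) for n in('scene','side')])
E
python3 low.py
```

```text
6.75 [0.5878 0.1919 0.1963] [-0.1  0.8 -0.3] 0.008 grip lower edge z: [0.168, 0.1665]
```

>>> play_rows([
  [0,0,0,0,0,0],
  [0,0,0,0,0,0],
  [0,0,0,0,0,0],
  [0,0,-3,0,0,0],
  [0,0,-3,0,0,0],
  [0,0,-3,0,0,0],
  [0,0,-3,0,0,0],
  [0,0,0,0,0,0],
  [0,0,0,0,0,0],
], gripper=0, squeeze=40)

```text
clock: 7.75
tool_pos: [0.5878, 0.1919, 0.2084]
tool_rot: [-3.142, -0.0, 0.285]
contact_force: [0.8, 0.3, -0.2]
width: -0.0002
```

```bash
python3 low.py
```

```text
7.75 [0.5878 0.1919 0.2084] [ 0.8  0.3 -0.2] -0.0002 grip lower edge z: [0.168, 0.1665]
```

The grip didn't lift and the fingers shut to 0, so they closed clear of the grip. I'll work out where the fingertips really are.

```bash
python3 - <<'E'
from h import *
f=grab('wrist'); s=r.observe(); p=s['tool_pos']; c=cv2.resize(f['pixels'][220:420,180:380],(600,600),interpolation=cv2.INTER_CUBIC)
Q=lambda P:tuple(int(a) for a in (proj(f,P)-[180,220]+.5)*3)
ax=np.array([np.cos(.285),np.sin(.285),0])
for dz,col in((0,(0,255,0)),(-.025,(0,0,255)),(-.006,(255,255,0))):
  for dx in(-.011,0,.011): cv2.circle(c,Q(p+ax*dx+[0,0,dz]),4,col,-1 if dx==0 else 1); 
for z in(.173,.207):
  P=[Q([.5875+.011*np.cos(a),.1915+.011*np.sin(a),z]) for a in np.linspace(0,6.28,30)]; cv2.polylines(c,[np.array(P)],True,(255,0,255),1)
cv2.imwrite('pics/g3.png',c); print(-f['R'].T@f['t']-p,f['R'][2],p)
E
```

```text
[0.0811778  0.02372575 0.1536176 ] [-0.31484775 -0.09251035 -0.94462306] [0.58767409 0.19184416 0.20816139]
```

View pics/g3.png

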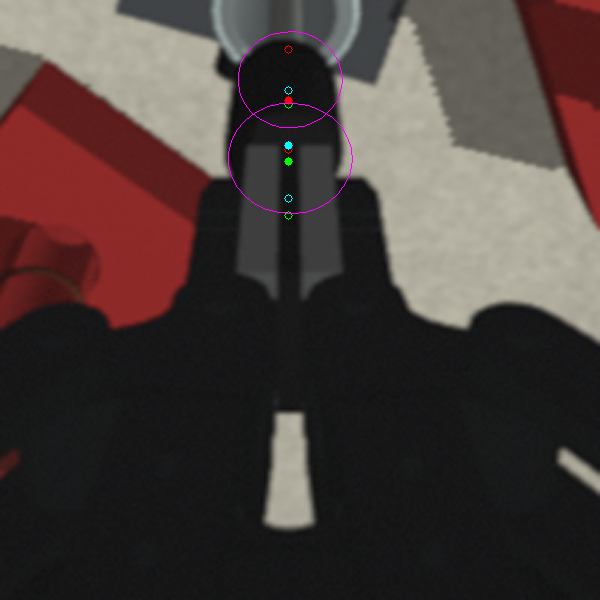

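The outside and wrist views agree that the real fingertips are well short of where tip_reach puts them, just above the grip's top. I'll rise a little, open to about grip width, and measure the tip height against the tool reading.

>>> play_rows([
  [0,0,-10,0,0,0],
  [0,0,-10,0,0,0],
  [0,0,-10,0,0,0],
  [0,0,0,0,0,0],
  [0,0,0,0,0,0],
], gripper=26)

```text
clock: 8.4
tool_pos: [0.5879, 0.1919, 0.2388]
tool_rot: [-3.142, -0.001, 0.285]
contact_force: [0.8, -0.3, -0.2]
width: 0.026
```

```bash
python3 - <<'E'
from h import *
T=[]; s=r.observe(); print(s['tool_pos'],s['width'])
for n in('scene','side'):
    f=grab(n); u=proj(f,[.5875,.1915,.205]).astype(int); y0=max(u[1]-35,0); x0=u[0]-30
    c=cv2.resize(f['pixels'][y0:y0+70,x0:x0+50],None,fx=8,fy=8,interpolation=cv2.INTER_CUBIC)
    for z in np.arange(.16,.29,.01):
        a=((proj(f,[.5875,.1915,z])-[x0,y0]+.5)*8).astype(int)
        cv2.line(c,(a[0]+60,a[1]),(a[0]+(90 if round(z*100)%5==0 else 72),a[1]),(0,0,255) if z<.2 else (0,160,0),1)
    T.append(c)
cv2.imwrite('pics/g4.png',np.hstack(T))
E
```

```text
[0.58791464 0.19190605 0.23878006] 0.026002612568959096
```

View pics/g4.png

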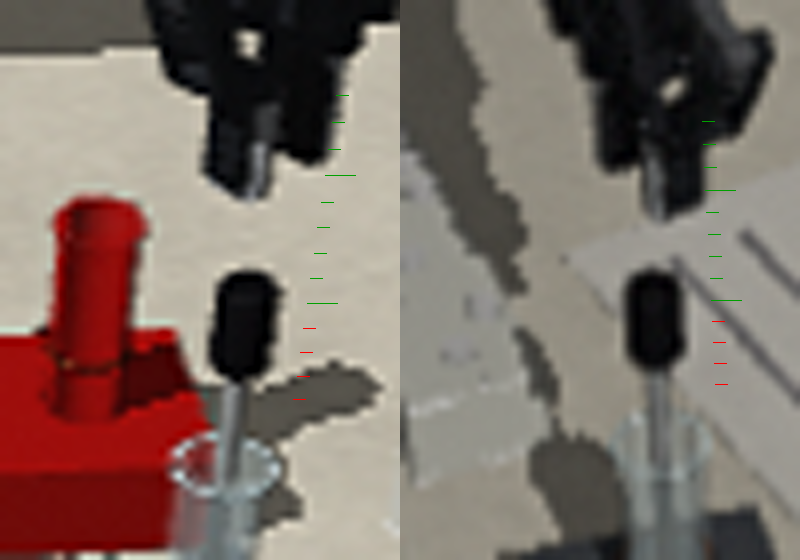

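The measured tips sit at z of about 0.247 with the reported TCP at 0.239, so the tips are about 34 mm short of the stated reach. They are centred laterally. I'll grasp 30 mm deeper, with the TCP reading about 0.166.

>>> play_rows([
  [0,0,0,0,0,0],
  [0,0,0,0,0,0],
  [0,0,0,0,0,0],
  [0,0,0,0,0,0],
  [0,0,12,0,0,0],
  [0,0,12,0,0,0],
  [0,0,12,0,0,0],
  [0,0,12,0,0,0],
  [0,0,12,0,0,0],
  [0,0,12,0,0,0],
  [0,0,0,0,0,0],
  [0,0,0,0,0,0],
], gripper=60)

```text
clock: 9.7
tool_pos: [0.5878, 0.1919, 0.1661]
tool_rot: [-3.142, 0.0, 0.285]
contact_force: [-0.1, 0.4, -0.4]
width: 0.0601
```

>>> play_rows([
  [0,0,0,0,0,0],
  [0,0,0,0,0,0],
  [0,0,0,0,0,0],
  [0,0,0,0,0,0],
  [0,0,0,0,0,0],
  [0,0,0,0,0,0],
], gripper=16, squeeze=30)

```text
clock: 10.3
tool_pos: [0.5882, 0.1922, 0.1669]
tool_rot: [-3.141, -0.001, 0.285]
contact_force: [-0.4, 0.5, 5.3]
width: 0.0211
```

```bash
python3 low.py
```

```text
10.3 [0.5882 0.1922 0.1669] [-0.4  0.5  5.3] 0.0211 grip lower edge z: [0.1775, 0.1695]
```

The pads now hold at 21 mm and the side forces are low. I'll make a small trial lift.

>>> play_rows([
  [0,0,0,0,0,0],
  [0,0,-1,0,0,0],
  [0,0,-2,0,0,0],
  [0,0,-2,0,0,0],
  [0,0,-2,0,0,0],
  [0,0,-2,0,0,0],
  [0,0,-2,0,0,0],
  [0,0,-2,0,0,0],
  [0,0,-2,0,0,0],
  [0,0,-2,0,0,0],
  [0,0,-1,0,0,0],
  [0,0,0,0,0,0],
], squeeze=40)

```text
clock: 11.6
tool_pos: [0.5878, 0.1919, 0.1845]
tool_rot: [-3.142, -0.0, 0.285]
contact_force: [-0.4, -0.9, -1.4]
width: 0.0209
```

```bash
python3 low.py
```

```text
11.6 [0.5878 0.1919 0.1845] [-0.4 -0.9 -1.4] 0.0209 grip lower edge z: [0.187, 0.207]
```

>>> play_rows([
  [0,0,-2,0,0,0],
  [0,0,-2,0,0,0],
  [0,0,-2,0,0,0],
  [0,0,-2,0,0,0],
  [0,0,-2,0,0,0],
  [0,0,-2,0,0,0],
  [0,0,-2,0,0,0],
  [0,0,-2,0,0,0],
  [0,0,-2,0,0,0],
  [0,0,-2,0,0,0],
  [0,0,-2,0,0,0],
  [0,0,-2,0,0,0],
])

```text
clock: 12.9
tool_pos: [0.5878, 0.1918, 0.2085]
tool_rot: [3.142, 0.0, 0.285]
contact_force: [-0.8, 0.6, -1.4]
width: 0.0209
```

>>> play_rows([
  [0,0,-2,0,0,0],
  [0,0,-2,0,0,0],
  [0,0,-2,0,0,0],
  [0,0,-2,0,0,0],
  [0,0,-2,0,0,0],
  [0,0,-2,0,0,0],
  [0,0,-2,0,0,0],
  [0,0,-2,0,0,0],
  [0,0,-2,0,0,0],
  [0,0,-2,0,0,0],
  [0,0,-2,0,0,0],
  [0,0,-2,0,0,0],
])

```text
clock: 14.1
tool_pos: [0.5878, 0.1919, 0.2325]
tool_rot: [-3.142, -0.0, 0.285]
contact_force: [0.5, -0.3, -0.9]
width: 0.0204
```

>>> play_rows([
  [0,0,-2,0,0,0],
  [0,0,-2,0,0,0],
  [0,0,-1,0,0,0],
  [0,0,0,0,0,0],
  [0,0,0,0,0,0],
  [0,0,0,0,0,0],
])

```text
clock: 14.7
tool_pos: [0.5877, 0.1918, 0.2372]
tool_rot: [3.142, 0.0, 0.285]
contact_force: [-0.8, -0.4, -1.0]
width: 0.0207
```

```bash
python3 low.py; cat > look.py <<'E'
from h import *
import sys
T=[]
for n in('scene','side'):
    f=grab(n); u=proj(f,[.5875,.1915,.13]).astype(int); y0=max(u[1]-40,0); x0=u[0]-25
    c=cv2.resize(f['pixels'][y0:y0+75,x0:x0+50],None,fx=8,fy=8,interpolation=cv2.INTER_CUBIC)
    for z,col in((.072,(0,0,255)),(.083,(0,255,0)),(.121,(0,255,0)),(.132,(255,255,0))):
        a=((proj(f,[.5875,.1915,z])-[x0,y0]+.5)*8).astype(int); cv2.line(c,(a[0]+60,a[1]),(a[0]+80,a[1]),col,1)
    T.append(c)
cv2.imwrite(sys.argv[1],np.hstack(T))
E
python3 look.py pics/up1.png
```

```text
14.7 [0.5877 0.1918 0.2372] [-0.8 -0.4 -1. ] 0.0207 grip lower edge z: [0.2505, 0.2435]
```

View pics/up1.png

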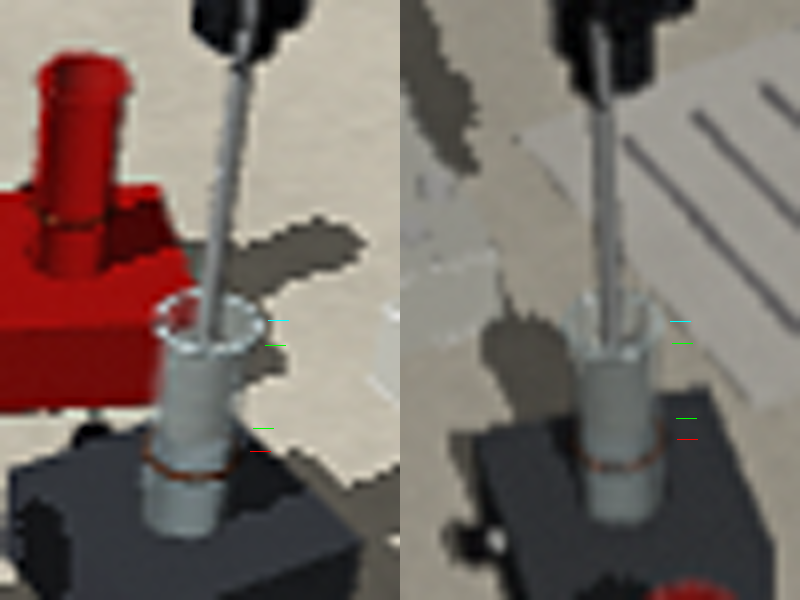

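The head is wholly above the ring (bottom at about y=435 against the ring's front at 470 in the scene crop), and its shoulder is below the rim. The stand hasn't moved and the rod is upright. Raised about 71 mm. Now I'll push it gently back down.

>>> play_rows([
  [0,0,2,0,0,0],
  [0,0,2,0,0,0],
  [0,0,2,0,0,0],
  [0,0,2,0,0,0],
  [0,0,2,0,0,0],
  [0,0,2,0,0,0],
  [0,0,2,0,0,0],
  [0,0,2,0,0,0],
  [0,0,2,0,0,0],
  [0,0,2,0,0,0],
  [0,0,2,0,0,0],
  [0,0,2,0,0,0],
])

```text
clock: 16.1
tool_pos: [0.5878, 0.1919, 0.2131]
tool_rot: [-3.142, -0.0, 0.285]
contact_force: [-0.7, -0.6, -2.0]
width: 0.0204
```

>>> play_rows([
  [0,0,2,0,0,0],
  [0,0,2,0,0,0],
  [0,0,2,0,0,0],
  [0,0,2,0,0,0],
  [0,0,2,0,0,0],
  [0,0,2,0,0,0],
  [0,0,2,0,0,0],
  [0,0,2,0,0,0],
  [0,0,2,0,0,0],
  [0,0,2,0,0,0],
  [0,0,2,0,0,0],
  [0,0,2,0,0,0],
])

```text
clock: 17.3
tool_pos: [0.5878, 0.1919, 0.1892]
tool_rot: [-3.142, -0.0, 0.285]
contact_force: [-0.1, -0.5, -0.5]
width: 0.0203
```

>>> play_rows([
  [0,0,2,0,0,0],
  [0,0,2,0,0,0],
  [0,0,2,0,0,0],
  [0,0,2,0,0,0],
  [0,0,2,0,0,0],
  [0,0,2,0,0,0],
  [0,0,2,0,0,0],
  [0,0,2,0,0,0],
  [0,0,1.5,0,0,0],
  [0,0,1,0,0,0],
  [0,0,0.5,0,0,0],
  [0,0,0.5,0,0,0],
])

```text
clock: 18.5
tool_pos: [0.5878, 0.1919, 0.1698]
tool_rot: [-3.142, -0.0, 0.285]
contact_force: [0.3, -0.2, -0.9]
width: 0.0206
```

>>> play_rows([
  [0,0,0.5,0,0,0],
  [0,0,0.5,0,0,0],
  [0,0,0.5,0,0,0],
  [0,0,0.5,0,0,0],
  [0,0,0.5,0,0,0],
  [0,0,0,0,0,0],
])

```text
clock: 19.1
tool_pos: [0.5877, 0.1918, 0.1672]
tool_rot: [-3.142, 0.0, 0.285]
contact_force: [0.6, -0.1, -1.1]
width: 0.0211
```

>>> play_rows([
  [0,0,0.5,0,0,0],
  [0,0,0.3,0,0,0],
  [0,0,0,0,0,0],
])

```text
clock: 19.4
tool_pos: [0.5881, 0.192, 0.167]
tool_rot: [-3.141, -0.001, 0.285]
contact_force: [0.2, -0.8, 4.4]
width: 0.0208
```

It touches the floor at 4.4 N, the same height as the grasp, so the stroke reached the bottom. Second draw: 71 mm up.

>>> play_rows([
  [0,0,-1,0,0,0],
  [0,0,-2,0,0,0],
  [0,0,-2,0,0,0],
  [0,0,-2,0,0,0],
  [0,0,-2,0,0,0],
  [0,0,-2,0,0,0],
  [0,0,-2,0,0,0],
  [0,0,-2,0,0,0],
  [0,0,-2,0,0,0],
  [0,0,-2,0,0,0],
  [0,0,-2,0,0,0],
  [0,0,-2,0,0,0],
])

```text
clock: 20.6
tool_pos: [0.5878, 0.1919, 0.1897]
tool_rot: [-3.142, -0.0, 0.285]
contact_force: [0.1, -0.8, -1.2]
width: 0.0207
```

>>> play_rows([
  [0,0,-2,0,0,0],
  [0,0,-2,0,0,0],
  [0,0,-2,0,0,0],
  [0,0,-2,0,0,0],
  [0,0,-2,0,0,0],
  [0,0,-2,0,0,0],
  [0,0,-2,0,0,0],
  [0,0,-2,0,0,0],
  [0,0,-2,0,0,0],
  [0,0,-2,0,0,0],
  [0,0,-2,0,0,0],
  [0,0,-2,0,0,0],
])

```text
clock: 21.8
tool_pos: [0.5878, 0.1919, 0.2137]
tool_rot: [-3.142, -0.0, 0.285]
contact_force: [-0.0, 0.2, -1.2]
width: 0.0206
```

>>> play_rows([
  [0,0,-2,0,0,0],
  [0,0,-2,0,0,0],
  [0,0,-2,0,0,0],
  [0,0,-2,0,0,0],
  [0,0,-2,0,0,0],
  [0,0,-2,0,0,0],
  [0,0,-2,0,0,0],
  [0,0,-2,0,0,0],
  [0,0,-2,0,0,0],
  [0,0,-2,0,0,0],
  [0,0,-2,0,0,0],
  [0,0,-2,0,0,0],
])

```text
clock: 23.0
tool_pos: [0.5878, 0.1919, 0.2377]
tool_rot: [-3.142, 0.0, 0.285]
contact_force: [0.1, 0.6, -0.9]
width: 0.0211
```

>>> play_rows([
  [0,0,0,0,0,0],
  [0,0,0,0,0,0],
  [0,0,0,0,0,0],
  [0,0,0,0,0,0],
  [0,0,0,0,0,0],
])

```text
clock: 23.5
tool_pos: [0.5878, 0.1919, 0.2374]
tool_rot: [-3.142, 0.0, 0.285]
contact_force: [-0.5, -0.1, -1.9]
width: 0.0206
```

```bash
python3 low.py; python3 look.py pics/up2.png
```

```text
23.5 [0.5878 0.1919 0.2374] [-0.5 -0.1 -1.9] 0.0206 grip lower edge z: [0.2505, 0.2405]
```

View pics/up2.png

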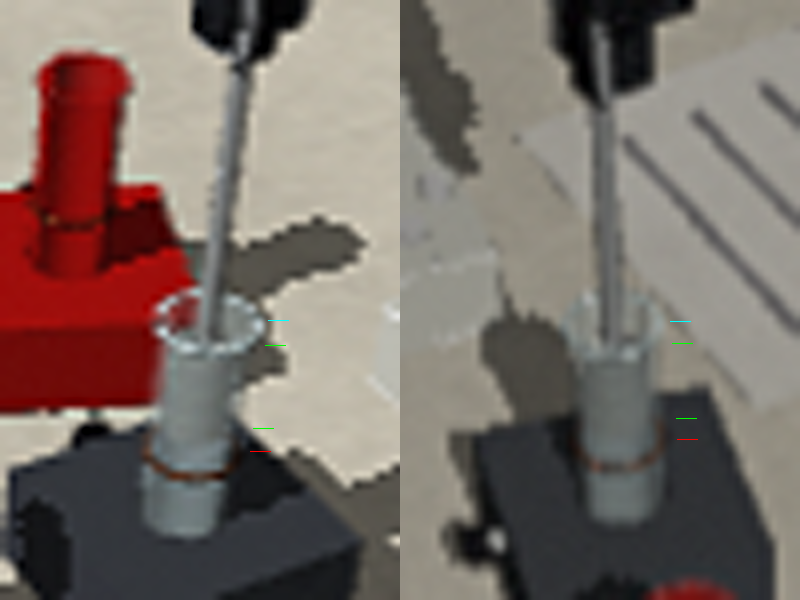

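The picture matches the first draw: head between ring and rim, rod upright, stand unmoved, arm still. I'll hand it in.

```bash
python3 -c "
from cell import r
print(r.close_job())"
```

```text
the job is handed in; nothing more can be done
None
```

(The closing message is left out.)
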